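Push the workpiece into the corner of the locating jig

ROBOT

A 6-joint arm with a two-finger parallel gripper is mounted at the origin on the work surface. World frame = base frame: x ahead of the robot, y to its left, z up, the work surface at z = 0. Lengths are in mm, angles in degrees, forces in N, time in s.
With the tool pointing down it reaches from about 350 to 850 mm from the base axis. Payload 8.1 kg.
Tool frame: the origin (TCP) lies midway between the tips of the shut fingers; the grasp point (between the pads) lies 19 mm behind it (r.grip_point_offset is the distance from the TCP to the grasp point, in mm); z points along the fingers, y is the line along which they close (so a half turn about z gives the same grasp; the last joint's range is limited). The gripper opens to 85 mm and grips with 20 to 120 N. Pads are 22 mm wide; open, the fingers measure 114 mm over their backs; the gripper's body (76 mm by 85 mm) begins 54 mm behind the grasp point. The pads swing forward as they close: fully open they stand 13 mm farther back than shut.
Start: joints at [65.122, 7.471, 85.268, -0, 87.261, -4.893], TCP at [205.041, 563.883, 231.292] pointing down, gripper open.
Joint ranges: [-169.43, 169.43], [-51.17, 129.36], [1.28, 143.12], [-76.62, 256.62], [0, 156.53], [-152.29, 152.29]. Speed limits (degrees/s): [136.94, 136.94, 159.86, 180, 180, 180].

INTERFACE

Orientations are given as [roll, pitch, yaw] about the fixed x, y, z axes, in that order (R = Rz(yaw) Ry(pitch) Rx(roll)).
In Python, from bench import r gives the robot as it stands.
- The arm moves only by the shell command python3 -m inch 'ROWS' [FORCE]. ROWS is JSON, one flat list of numbers, 7 for each row, row after row: the shift along the world's x, y, z in m, then the turn, a rotation vector about the world's x, y, z in degrees, then the closure in counts, from 0 (fully open) to 255 (shut). A call has 1 to 10 rows; each row shifts and turns the commanded pose from where the row before left it; what a row does not reach is not made up. A row lasts 1/10 s, in which the tool goes at most 50 mm and 8.59 degrees, less where a joint would pass 70% of its speed; a pose out of reach is approached as far as the arm can. A call with a gripper value outside its range is refused whole. The fingers move at their own pace and stop on an object; FORCE is the grip in N (left out, the last holds). Time passes only in rows, so rows that do not move let the fingers close. It gives the time, the measured TCP pose, the force and the opening at its end, in the units of the state.
- r.sense(): the state, without advancing time (a new reading comes with each control period).
- r.snapshot(name): name is "scene" or "side" or "wrist"; returns (picture, depth): 480x640x3 uint8, red, green, blue; 480x640 float32, mm along the optical axis (not along the pixel's ray), 0 where there is no reading.
- r.get_calibration(name): a dict with "fovy" (degrees; the focal length in pixels is half the picture's height over the tangent of half this angle, whatever the lens; pixels are square), "cx", "cy" (the principal point, pixels), "position" and "rotation" of the camera in the world; the wrist camera has in their place "tool_from_camera" (4x4, takes a point from camera to tool coordinates, whose origin is the TCP and whose axes are the flange's). Camera axes: x right, y up, looking along -z (the intrinsics and any distortion apply to the point x, -y, -z); pixel columns grow to the right and rows downward; lengths in mm; the calibration is good to about 2 mm. A picture is of the moment at which its call begins: read the wrist's pose just before it. get_calibration takes no time and is no camera call.
- r.hand_in(): hands the job in, once; it reports no verdict.
The state is a dict: "time": time; "joint_pos": joint angles; "qd": joint speeds; "joint_efforts": joint torques, N m; "tool_pos": TCP position; "tcp_rot": TCP orientation; "ft_force": force on the tool from outside, world axes, zero at the start; "wrist_torque": the same for the moment, N m; "finger_gap": finger opening in mm.
Only numpy, scipy, OpenCV 4.12 (cv2) and the standard library are available. Lean on these libraries where they do the work, as an engineer would, in place of code of your own. Each camera call takes 0.05 s, during which the arm holds its last target. There are 200 camera calls.

TASK

Push the aluminium block along the bench into the corner of the drilling jig, so that one long side lies flush against the steel fence and one end is up against the blue end stop, without lifting or tipping it. Then take the hand away and leave the brass block and all the other things on the bench where they are.

Things in the scene. Friction and masses are not known exactly. Their poses are not given: they have to be found in the camera images.
- alu_block: The workpiece: silver aluminium block, 40 (x) x 70 (y) x 30 mm high, 160 to 320 g, loose on the bench, two black hole marks on top. Origin at the centre of its underside, z up. Slides under a push of a few newtons. At the start its centre is 105 to 125 mm from the fence, on the robot's side, its long axis within 0.35 rad of the fence's direction.
- brass_block: Yellow brass block of the same size and shape, about 700 g, loose beside the aluminium one (on either side). Origin at the centre of its underside. Must stay.
- jig: Locating jig fixed to the bench, no base plate. Steel fence bar along its y, 25 mm high and 25 thick, y -155 to 160 mm; its working face is the plane x = 0 and looks to the robot (-x). Blue end stop 25 mm high, 20 thick, at the left (+y) end, reaching 85 mm from the fence towards the robot; working face at y = 140 mm. Origin on the bench at the fence's face. Turned up to 0.22 rad.
- jig_corner (a point): The inner corner of the jig at bench level, where the fence's face and the end stop's face meet; axes as jig. The seated block occupies x -40 to 0 and y -70 to 0 mm from here (its centre at -20, -35).
- jar: White jar with black lid, 50 mm across, 60 mm high, stands left of the end stop. Origin at the centre of its underside. Must stay.
- can: Yellow can, 64 mm across, 150 mm high, stands left of the jig, nearer the robot. Origin at the centre of its underside. Must stay.
- try_square: Try square lying flat right of the jig: dark wooden stock 18 x 90 x 16 mm, steel blade 120 x 25 mm pointing along its +x. Origin under the middle of the stock. Must stay.
- screwdriver: Screwdriver with red handle lying beyond the fence, along it. Must stay.
- hammer: Hammer lying far to the left. Must stay.
- brush: Bench brush lying far to the right. Must stay.
Not all that is in view belongs to the job. Several things have the shape of the alu_block; the one meant has the colours described above.

How it is judged (in metres and radians):
At the end, for the whole second after the job is handed in: The aluminium block stands flat and at rest on the bench in the jig's corner: its long side within 3 mm of the fence and parallel to it within 2 degrees, its end within 3 mm of the end stop; the brass block and the other loose things are within 15 mm of where they were (x of alu_block in the frame of jig_corner between -0.023 and -0.017 m and y of alu_block in the frame of jig_corner between -0.038 and -0.032 m and angle between the y axis of alu_block and the y axis of jig, either way round below 0.035 rad and height (world z) of alu_block below 0.004 m and angle between alu_block's own z axis and vertical below 0.05 rad and linear speed of alu_block below 0.01 m/s and distance of each of brass_block, jar, can, try_square, screwdriver, hammer, brush from where it was at the start of the episode below 0.015 m); the robot touches nothing.
It fails at once if the aluminium block is lifted off the bench (6 mm) or tipped (0.15 rad) (height (world z) of alu_block above 0.006 m or angle between alu_block's own z axis and vertical above 0.15 rad).
It fails at once if the brass block is moved by more than 15 mm (distance of brass_block from where it was at the start of the episode above 0.015 m).
It fails at once if another loose thing on the bench is moved by more than 15 mm (distance of any of jar, can, try_square, screwdriver, hammer, brush from where it was at the start of the episode above 0.015 m).
It also fails if it takes over 43 s, if anything falls off the work surface, if the arm or the gripper's body presses on something with over 40 N, if the wrist force passes 120 N, or if a joint passes its speed limit or range.

## Working session

There is one attempt and no reset: what is moved stays moved. The work goes in short steps, Python scripts to look and compute and a shell command to move; the robot and the scene stay as the last step left them, time stands still between calls to the robot, and variables do not carry over. Pictures are saved under pics/ and viewed, on a budget of 10 in all, crops included, one or two more only if the job needs it, and the job is handed in when it is done.

```bash
ls; mkdir -p pics
python3 - <<'E'
from bench import r
import cv2,numpy as np
ims=[]
for n in("scene","side"):
    c=r.get_calibration(n);print(n,c)
    p,d=r.snapshot(n);np.savez(f"pics/{n}0.npz",p=p,d=d);cv2.imwrite(f"pics/{n}0.png",p[:,:,::-1])
print(r.get_calibration("wrist"));print(r.sense())
E
```

```text
pics
scene {'fovy': 52.28064146307932, 'cx': 319.5737205880907, 'cy': 234.58809310087747, 'position': array([1344.06970869,  689.59920056,  735.77141552]), 'rotation': array([ 54.98041098,  -1.33509485, 134.03015661])}
side {'fovy': 42.72318222696602, 'cx': 323.11159529930273, 'cy': 251.2961933131274, 'position': array([  194.90833962, -1367.47281859,  1536.7464621 ]), 'rotation': array([ 43.99990886,  -0.90469002, -14.99923091])}
{'fovy': 65.51300120762971, 'cx': 314.85670481878026, 'cy': 238.01393282145685, 'tool_from_camera': array([[-6.00036321e-05,  9.49749450e-01,  3.13011148e-01,
         7.97858341e+01],
       [ 9.99999627e-01,  3.26805280e-04, -7.99906094e-04,
        -3.41556350e-01],
       [-8.62004068e-04,  3.13010983e-01, -9.49749115e-01,
        -1.42741615e+02],
       [ 0.00000000e+00,  0.00000000e+00,  0.00000000e+00,
         1.00000000e+00]])}
{'time': 0.1, 'joint_pos': array([ 6.51209318e+01,  7.51080944e+00,  8.53228154e+01, -8.80896172e-04,
        8.72615340e+01, -4.89386538e+00]), 'qd': array([-0.067957  , -0.14896567, -0.21152653,  0.01730266, -0.0285267 ,
        0.02358065]), 'joint_efforts': array([ 2.18371475e-03, -5.70949566e+01, -5.01943052e+01, -9.13474446e-05,
        8.09047488e-03,  5.77109381e-05]), 'tool_pos': array([204.85108098, 563.42370818, 230.35118338]), 'tcp_rot': array([-1.79905113e+02, -7.24141115e-03,  1.60014834e+02]), 'ft_force': array([ 0.49085944,  0.70603239, -0.10416223]), 'wrist_torque': array([ 0.01893673, -0.0060729 ,  0.02370886]), 'finger_gap': 85.06396518538251}
```

View pics/scene0.png

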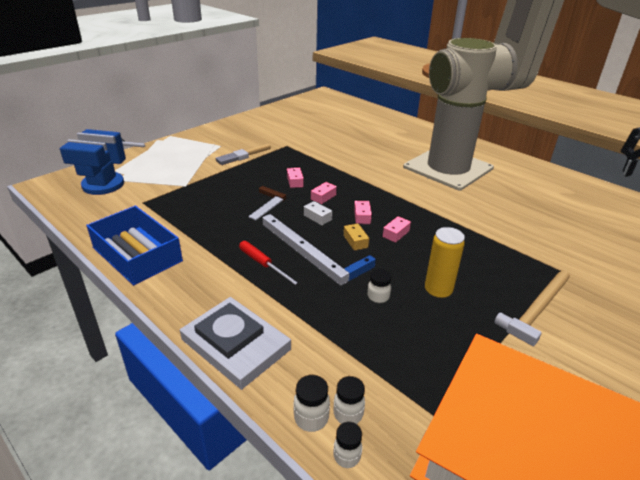

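View pics/side0.png

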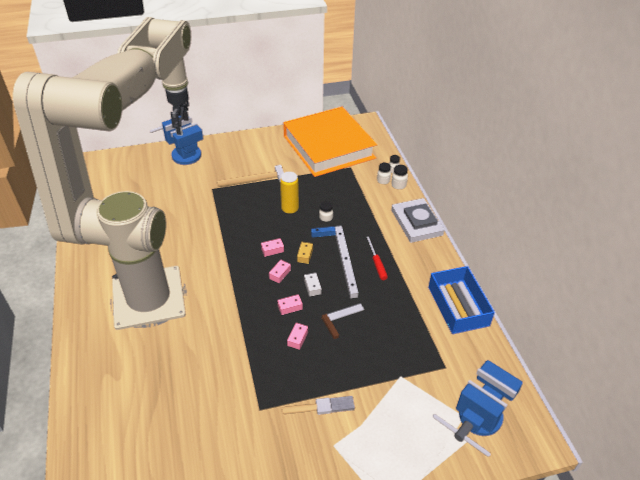

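The scene view shows the silver alu block at (318,212), brass at (356,236), the fence from (268,220) to (345,278), and the end stop at (360,267). In the side view they are at (313,284), (305,252), (347,262) and (324,231). The pink blocks are decoys, and brass stands between the alu block and the stop side.

```bash
cat > h.py <<'E'
import numpy as np,cv2
from scipy.spatial.transform import Rotation as R
def cam(r,n,s=None):
    c=r.get_calibration(n);f=240/np.tan(np.radians(c["fovy"])/2)
    if n=="wrist":
        T=c["tool_from_camera"];Rt=R.from_euler("xyz",s["tcp_rot"],degrees=True).as_matrix()
        return f,c["cx"],c["cy"],Rt@T[:3,:3],Rt@T[:3,3]+s["tool_pos"]
    return f,c["cx"],c["cy"],R.from_euler("xyz",c["rotation"],degrees=True).as_matrix(),np.array(c["position"])
def rays(C,uv):
    f,cx,cy,M,p=C;uv=np.atleast_2d(uv).astype(float)
    return np.c_[(uv[:,0]-cx)/f,-(uv[:,1]-cy)/f,-np.ones(len(uv))]@M.T
def plane(C,uv,z):
    d=rays(C,uv);return C[4]+d*((z-C[4][2])/d[:,2])[:,None]
def cloud(C,d):
    v,u=np.mgrid[0:480,0:640];return (C[4]+rays(C,np.c_[u.ravel(),v.ravel()])*d.ravel()[:,None]).reshape(480,640,3)
def masks(p):
    h=cv2.cvtColor(p,cv2.COLOR_RGB2HSV);H,S,V=[h[...,i].astype(int) for i in range(3)]
    return dict(silver=(S<45)&(V>110),brass=(abs(H-21)<8)&(S>110)&(V>90),blue=(abs(H-108)<12)&(S>120)&(V>60),pink=(H>160)&(S>60)&(S<170)&(V>120))
E
python3 - <<'E'
from bench import r
from h import *
for n in("scene","side"):
    z=np.load(f"pics/{n}0.npz");C=cam(r,n);P=cloud(C,z["d"]);ok=z["d"]>0
    W=(P[...,0]>300)&(P[...,0]<800)&(abs(P[...,1]-20)<330)&(P[...,2]>3)&(P[...,2]<45)&ok
    print(n,"bench z",np.median(P[...,2][ok&(abs(P[...,0]-500)<60)&(abs(P[...,1])<200)]))
    for k,m in masks(z["p"]).items():
        nn,l,st,ce=cv2.connectedComponentsWithStats((m&W).astype(np.uint8))
        for i in range(1,nn):
            if st[i,4]<40: continue
            q=P[l==i];zt=np.percentile(q[:,2],90);t=q[q[:,2]>zt-5]
            (a,b),(w,h),an=cv2.minAreaRect(t[:,:2].astype(np.float32))
            print(k,st[i,4],ce[i].round(),"c",round(a),round(b),"size",round(w),round(h),"ang",round(an,1),"ztop",round(zt,1))
E
```

```text
scene bench z 3.149858751317197
silver 249 [265. 208.] c 597 -219 size 120 29 ang 9.9 ztop 11.1
silver 404 [317. 212.] c 524 -88 size 73 45 ang 88.8 ztop 32.5
silver 868 [306. 246.] c 660 -8 size 317 29 ang 83.8 ztop 27.8
silver 88 [282. 273.] c 766 33 size 96 8 ang 88.2 ztop 18.2
silver 317 [378. 293.] c 667 234 size 24 47 ang 22.6 ztop 38.6
brass 468 [356. 236.] c 534 58 size 74 43 ang 63.7 ztop 33.0
brass 398 [438. 287.] c 557 319 size 24 60 ang 24.0 ztop 41.6
blue 367 [360. 266.] c 622 145 size 23 86 ang 84.1 ztop 27.6
pink 255 [295. 177.] c 430 -278 size 77 40 ang 55.5 ztop 32.9
pink 367 [323. 192.] c 434 -153 size 77 42 ang 4.0 ztop 32.9
pink 337 [362. 212.] c 432 -5 size 77 40 ang 45.1 ztop 32.9
pink 438 [396. 228.] c 431 111 size 71 44 ang 4.9 ztop 32.5
side bench z 2.0386816875248996
silver 112 [326. 215.] c 657 207 size 41 22 ang 0.0 ztop 39.4
silver 580 [346. 262.] c 661 -13 size 318 26 ang 83.5 ztop 29.6
silver 279 [313. 284.] c 525 -96 size 77 39 ang 89.5 ztop 34.2
silver 211 [344. 312.] c 595 -223 size 117 32 ang 9.3 ztop 13.0
brass 146 [290. 207.] c 538 285 size 32 59 ang 80.5 ztop 41.7
brass 241 [305. 252.] c 535 51 size 78 40 ang 63.5 ztop 33.0
blue 181 [323. 231.] c 624 135 size 29 79 ang 85.1 ztop 28.8
pink 284 [272. 247.] c 433 102 size 69 42 ang 6.1 ztop 34.1
pink 301 [280. 271.] c 432 -13 size 72 41 ang 45.4 ztop 34.0
pink 340 [290. 304.] c 434 -158 size 70 44 ang 3.6 ztop 33.9
pink 298 [297. 334.] c 430 -284 size 73 40 ang 54.4 ztop 33.5
```

```bash
python3 -m inch '[0.01,-0.03,0,0,0,1,120,0.017,-0.041,0,0,0,1.4,120,0.017,-0.041,0,0,0,1.4,120,0.017,-0.041,0,0,0,1.4,120,0.017,-0.041,0,0,0,1.4,120,0.017,-0.041,0,0,0,1.4,120,0.017,-0.041,0,0,0,1.4,120,0.017,-0.041,0,0,0,1.4,120,0.017,-0.041,0,0,0,1.4,120,0.017,-0.041,0,0,0,1.4,120]' 30; python3 -m inch '[0.017,-0.041,0,0,0,0,135,0.017,-0.041,0,0,0,0,135,0.017,-0.041,0,0,0,0,135,0.017,-0.041,0,0,0,0,135,0.017,-0.041,0,0,0,0,135,0.017,-0.041,0,0,0,0,135,0.008,-0.004,0,0,0,0,135,0,0,0,0,0,0,135,0,0,0,0,0,0,135]'
cat > look.py <<'E'
import sys
from bench import r
from h import *
s=r.sense();p,d=r.snapshot("wrist");cv2.imwrite(f"pics/{sys.argv[1]}.png",p[:,:,::-1])
C=cam(r,"wrist",s);P=cloud(C,d);ok=(d>0)&(P[...,2]>6)&(P[...,2]<45)
print(s["time"],s["tool_pos"].round(1),s["tcp_rot"].round(2),s["ft_force"].round(1),round(s["finger_gap"],1),"benchz",np.median(P[...,2][(d>0)&(P[...,2]<8)]).round(1))
for k,m in masks(p).items():
    nn,l,st,ce=cv2.connectedComponentsWithStats((m&ok).astype(np.uint8))
    for i in range(1,nn):
        if st[i,4]<300: continue
        q=P[l==i];zt=np.percentile(q[:,2],85);t=q[abs(q[:,2]-zt)<4]
        (a,b),(w,h),an=cv2.minAreaRect(t[:,:2].astype(np.float32))
        # same outline by casting rays on the top plane
        uv=np.argwhere(l==i)[:,::-1][abs(q[:,2]-zt)<4]
        g=plane(C,uv,zt)[:,:2].astype(np.float32);(a2,b2),(w2,h2),an2=cv2.minAreaRect(g)
        print(k,st[i,4],ce[i].round(),"depth",np.round((a,b,w,h,an),1),"ray",np.round((a2,b2,w2,h2,an2),1),"z",round(zt,1))
E
python3 look.py w1
```

```text
time: 1.1
tool_pos: [368.1, 163.2, 231.1]
tcp_rot: [180.0, 0.0, 173.7]
ft_force: [0.9, 0.2, 0.2]
finger_gap: 45.0
time: 2.0
tool_pos: [477.5, -84.3, 230.8]
tcp_rot: [180.0, -0.1, 173.6]
ft_force: [-0.8, 0.5, 0.8]
finger_gap: 40.3
2.0 [477.5 -84.3 230.8] [ 1.7996e+02 -8.0000e-02  1.7363e+02] [-0.8  0.5  0.8] 40.3 benchz 1.0
silver 3087 [526. 129.] depth [432.1 108.6  66.9  38.9   4.5] ray [432.  108.2  66.6  36.9   4.6] z 31.1
silver 3012 [395. 146.] depth [433.1  -7.   67.8  37.4  43.9] ray [433.   -7.2  67.4  37.2  44. ] z 31.1
silver 2848 [233. 165.] depth [ 434.1 -154.4   67.5   37.4    5. ] ray [ 433.9 -154.2   67.1   37.2    5. ] z 31.1
silver 2797 [ 98. 177.] depth [ 429.9 -279.7   68.6   38.3   54.7] ray [ 430.  -278.9   67.1   37.2   55.3] z 31.0
silver 3082 [315. 249.] depth [525.3 -90.1  70.1  40.4  89.6] ray [524.4 -89.9  69.5  40.6  89.8] z 31.1
silver 1539 [199. 305.] depth [ 585.9 -222.1   93.6   26.5   10. ] ray [ 584.8 -220.6   90.6   26.5   11.2] z 10.0
silver 1611 [611. 327.] depth [651.5 215.8  21.8  45.   64.3] ray [649.5 214.1  24.3  44.1  62.8] z 37.2
silver 2811 [315. 354.] depth [ 650.9 -104.3  116.5   25.8   83.8] ray [ 649.3 -104.   116.2   25.8   83.6] z 26.3
silver 2519 [485. 352.] depth [671.6  81.3 133.   26.7  84.1] ray [669.4  80.8 131.9  27.1  83.6] z 26.3
brass 3202 [461. 243.] depth [535.4  56.3  70.6  40.1  63.9] ray [534.4  55.4  70.8  40.   63.9] z 31.2
blue 2167 [540. 309.] depth [623.  142.8  21.6  84.3  84.2] ray [621.7 141.2  22.4  84.1  83.7] z 26.2
pink 1223 [503. 132.] depth [432.5 108.8  70.3  41.8   5. ] ray [432.4 107.5  70.1  41.9   4.7] z 29.6
pink 308 [378. 144.] depth [433.6  -7.5  70.2  39.9  44.6] ray [433.3  -7.6  69.9  39.8  44. ] z 30.5
pink 526 [247. 166.] depth [ 434.9 -154.5   69.9   40.6    5.2] ray [ 434.7 -154.    69.5   40.3    5. ] z 30.3
pink 1143 [118. 172.] depth [ 430.5 -279.5   70.5   40.7   54.5] ray [ 430.4 -278.7   71.2   41.6   55. ] z 29.3
```

View pics/w1.png

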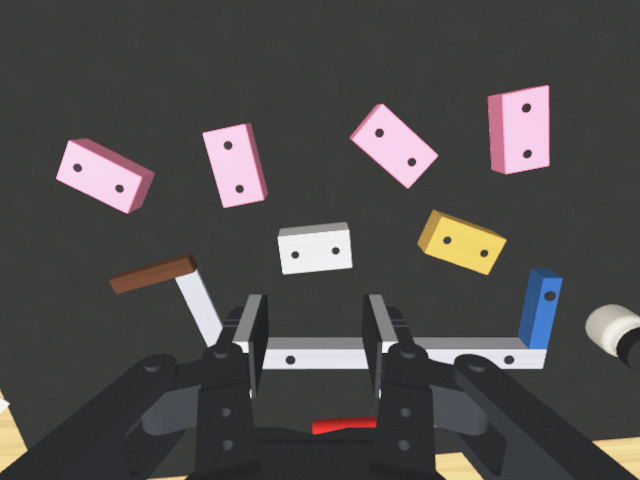

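Wrist view: the alu block is at (315,249), brass at (461,243), the fence along row 352 and the stop at (540,309). All measurements agree within 2 mm, and the tool is centred behind the alu block. Next I lower the hand and push towards the fence.

```bash
python3 -m inch '[0,0,-0.04,0,0,0,135,0,0,-0.045,0,0,0,135,0,0,-0.045,0,0,0,135,0,0,-0.045,0,0,0,135,0,0,-0.035,0,0,0,135,0,0,-0.015,0,0,0,135,0,0,0,0,0,0,135,0,0,0,0,0,0,135]'
python3 -m inch '[0.006,-0.0007,0,0,0,0,135,0.006,-0.0007,0,0,0,0,135,0.008,-0.0009,0,0,0,0,135,0.008,-0.0009,0,0,0,0,135,0.008,-0.0009,0,0,0,0,135,0.008,-0.0009,0,0,0,0,135,0.008,-0.0009,0,0,0,0,135,0.008,-0.0009,0,0,0,0,135,0.008,-0.0009,0,0,0,0,135,0.008,-0.0009,0,0,0,0,135]'; python3 look.py w2 | grep -v pink
```

```text
time: 2.85
tool_pos: [478.2, -84.2, 7.0]
tcp_rot: [180.0, 0.0, 173.7]
ft_force: [1.1, -0.3, 0.5]
finger_gap: 40.0
time: 3.85
tool_pos: [554.6, -93.7, 6.1]
tcp_rot: [180.0, -0.0, 173.6]
ft_force: [-2.0, -1.0, 1.0]
finger_gap: 40.3
3.85 [554.6 -93.7   6.1] [ 1.7999e+02 -1.0000e-02  1.7361e+02] [-2. -1.  1.] 40.3 benchz 0.8
silver 14026 [72. 57.] depth [ 451.  -153.1   33.7   38.9    5. ] ray [ 451.1 -152.5   33.4   37.3    5.1] z 30.8
silver 602 [247. 319.] depth [ 541.2 -117.1    5.     1.7   84.2] ray [ 541.5 -117.1    4.4    7.8   60.4] z 41.2
silver 595 [382. 319.] depth [546.9 -68.9   4.8   1.6  87.3] ray [546.9 -68.8   6.8   4.5  13.2] z 41.1
silver 5544 [ 35. 372.] depth [ 572.1 -223.9   65.9   27.1    9.3] ray [ 570.4 -221.8   63.5   28.1   12. ] z 9.6
silver 10169 [315. 383.] depth [581.2 -97.1  50.3  32.9  84.1] ray [579.2 -96.9  50.1  34.1  84.7] z 30.7
silver 705 [457. 470.] depth [646.2 -34.6  20.1   3.4  83.5] ray [644.1 -35.   22.3   7.6  83.6] z 15.0
brass 3606 [620. 223.] depth [528.3  21.5   4.   20.5  62.6] ray [528.7  21.7  11.   20.4  63.3] z 24.7
```

View pics/w2.png

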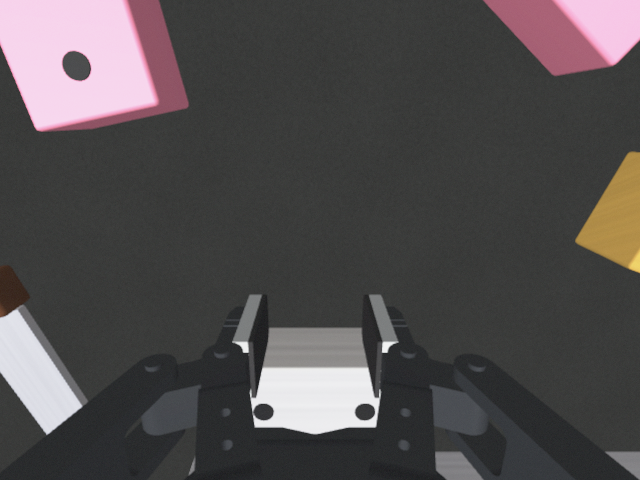

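The alu block (315,383) lies square against both fingers, parallel to the fence, and brass is clear at (620,223). About 33 mm remain to the fence.

```bash
python3 -m inch '[0.006,-0.0007,0,0,0,0,135,0.006,-0.0007,0,0,0,0,135,0.006,-0.0007,0,0,0,0,135,0.005,-0.0006,0,0,0,0,135,0.003,-0.0003,0,0,0,0,135,0.002,-0.0002,0,0,0,0,135]'; python3 -m inch '[0.002,-0.0002,0,0,0,0,135,0.002,-0.0002,0,0,0,0,135]';python3 -m inch '[0.001,-0.0001,0,0,0,0,135,0.001,-0.0001,0,0,0,0,135]'
```

```text
time: 4.5
tool_pos: [582.3, -97.0, 6.3]
tcp_rot: [-180.0, -0.0, 173.6]
ft_force: [-1.4, 0.0, 1.2]
finger_gap: 39.9
time: 4.7
tool_pos: [586.1, -97.3, 6.3]
tcp_rot: [-180.0, -0.0, 173.6]
ft_force: [-1.8, 0.4, 0.4]
finger_gap: 40.2
time: 4.9
tool_pos: [587.5, -97.5, 6.2]
tcp_rot: [180.0, -0.1, 173.6]
ft_force: [-8.0, -0.2, 5.4]
finger_gap: 40.2
```

Contact shows 8 N, and the tool is exactly where a seated block should put it (jig x -50.9). Now I back off, lift, turn 90° with the fingers shut, and go behind the block's end.

```bash
python3 -m inch '[0.001,-0.0001,0,0,0,0,135,-0.006,0.0007,0,0,0,0,135,-0.008,0.0009,0,0,0,0,135,0,0,0.02,0,0,0,135,0,0,0.04,0,0,0,135,0,0,0.04,0,0,-4,135,0.003,-0.006,0.02,0,0,-8.2,160,0.003,-0.006,0,0,0,-8.2,200,0.003,-0.006,0,0,0,-8.2,255,0.003,-0.006,0,0,0,-8.2,255]'
python3 -m inch '[0.003,-0.006,0,0,0,-8.2,255,0.003,-0.006,0,0,0,-8.2,255,0.003,-0.006,0,0,0,-8.2,255,0.003,-0.006,0,0,0,-8.2,255,0.003,-0.006,0,0,0,-8.2,255,0.003,-0.006,0,0,0,-8.2,255,0.003,-0.002,0,0,0,-4,255,0,0,0,0,0,0,255,0,0,0,0,0,0,255]';python3 look.py w3 |grep -v pink
```

```text
time: 5.9
tool_pos: [587.1, -120.2, 126.8]
tcp_rot: [180.0, 0.1, 136.5]
ft_force: [-0.3, 0.2, 0.6]
finger_gap: -0.2
time: 6.8
tool_pos: [607.8, -157.9, 126.2]
tcp_rot: [180.0, -0.0, 83.7]
ft_force: [-0.8, 0.3, -0.8]
finger_gap: 0.1
6.8 [ 607.8 -157.9  126.2] [180.    -0.    83.75] [-0.8  0.3 -0.8] 0.1 benchz 0.7
silver 992 [10. 20.] depth [447.7  -9.8  39.7  14.9  44.4] ray [448.2  -9.9  39.4  13.4  44.7] z 30.6
silver 16623 [351. 129.] depth [631.9 -90.3 144.7  64.2  83.3] ray [631.6 -90.1 142.4  63.3  83.3] z 30.4
silver 4567 [ 63. 260.] depth [ 434.3 -154.6   68.2   37.8    5.1] ray [ 434.9 -154.3   66.7   37.2    5. ] z 30.5
silver 1421 [262. 317.] depth [ 565.7 -225.6   52.9   26.6   10. ] ray [ 566.  -224.1   53.3   26.5   11.2] z 10.0
silver 1896 [106. 397.] depth [ 429.9 -279.1   68.    37.1   54.2] ray [ 430.7 -278.5   66.2   37.    54.7] z 30.5
```

View pics/w3.png

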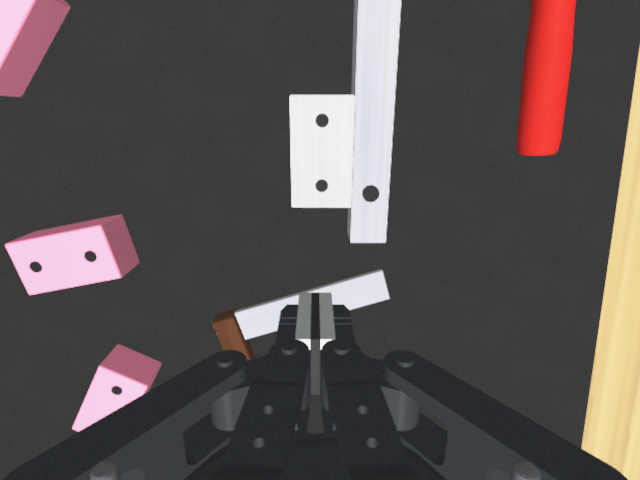

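The block's side is flush with the fence: its outline spans columns 291–353 and rows 95–207, and its near end is at row 207. The try square's blade ends at (387,285), so I check clearances.

```bash
cat >> h.py <<'E'
def jig(q):
    d=np.atleast_2d(q)[:,:2]-np.array([663.6,127.7]);ux=np.array([.994,-.110]);uy=np.array([.110,.994])
    return np.c_[d@ux,d@uy]
E
python3 - <<'E'
from bench import r
from h import *
s=r.sense();C=cam(r,"wrist",s)
print("alu",jig(plane(C,[[292,207],[352,207],[291,95],[354,95]],30)).round(1))
print("fence end",jig(plane(C,[[351,242],[386,242]],25)).round(1))
print("blade",jig(plane(C,[[383,271],[389,298],[310,291]],9)).round(1),"tcp",jig(s["tool_pos"]).round(1))
E
```

```text
alu [[-3.860e+01 -2.672e+02]
 [ 8.000e-01 -2.672e+02]
 [-3.800e+01 -1.985e+02]
 [-2.000e-01 -1.984e+02]]
fence end [[   1.4 -293.1]
 [  25.6 -293.1]]
blade [[  28.  -321.7]
 [  33.9 -344.3]
 [ -27.2 -338.3]] tcp [[ -24.1 -290. ]]
```

```bash
python3 -m inch '[0.002,0,-0.03,0,0,0,255,0,0,-0.04,0,0,0,255,0,0,-0.035,0,0,0,255,0,0,-0.013,0,0,0,255,0,0,0,0,0,0,255,0,0,0,0,0,0,255]'
python3 -m inch '[0.0006,0.005,0,0,0,0,255,0.0006,0.005,0,0,0,0,255,0.0009,0.008,0,0,0,0,255,0.0011,0.01,0,0,0,0,255,0.0011,0.01,0,0,0,0,255,0.0011,0.01,0,0,0,0,255,0.0011,0.01,0,0,0,0,255,0.0011,0.01,0,0,0,0,255,0.0011,0.01,0,0,0,0,255,0.0011,0.01,0,0,0,0,255]'; python3 look.py w4|grep -v pink
```

```text
time: 7.45
tool_pos: [611.0, -158.3, 9.9]
tcp_rot: [179.9, 0.0, 83.7]
ft_force: [-0.1, -0.4, -0.1]
finger_gap: 0.1
time: 8.45
tool_pos: [619.9, -69.1, 8.2]
tcp_rot: [-180.0, -0.0, 83.6]
ft_force: [-0.2, -2.1, 0.7]
finger_gap: -0.1
8.45 [619.9 -69.1   8.2] [-179.99   -0.     83.62] [-0.2 -2.1  0.7] -0.1 benchz 0.7
silver 50511 [368. 188.] depth [638.5 -20.2 121.6  65.6  83.7] ray [638.  -19.3 117.9  63.9  83.8] z 30.5
brass 9719 [39. 60.] depth [542.   35.2  38.1  10.9  63.7] ray [543.3  34.9  37.6  12.6  63. ] z 30.1
```

View pics/w4.png

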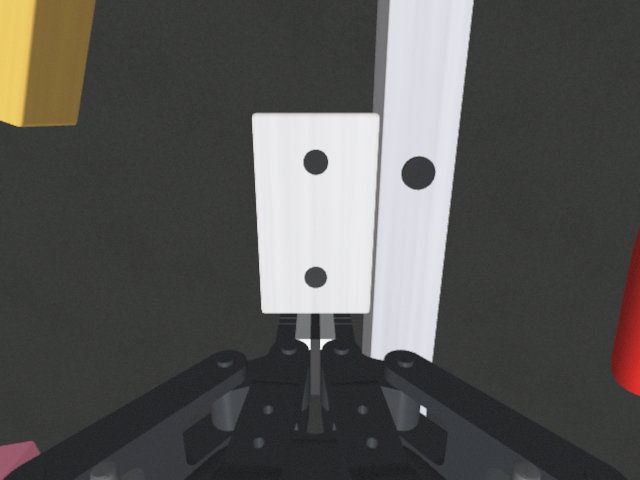

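The block (315,213) slides along the fence, square on the fingers, and brass at (45,60) is clear. 119 mm remain.

```bash
python3 -m inch '[0.0011,0.01,0,0,0,0,255,0.0011,0.01,0,0,0,0,255,0.0011,0.01,0,0,0,0,255,0.0011,0.01,0,0,0,0,255,0.0011,0.01,0,0,0,0,255,0.0011,0.01,0,0,0,0,255,0.0011,0.01,0,0,0,0,255,0.0011,0.01,0,0,0,0,255,0.0011,0.01,0,0,0,0,255,0.0011,0.01,0,0,0,0,255]'; python3 -m inch '[0.0006,0.005,0,0,0,0,255,0.0004,0.004,0,0,0,0,255,0.0003,0.003,0,0,0,0,255,0.0002,0.002,0,0,0,0,255]';python3 -m inch '[0.0002,0.002,0,0,0,0,255,0.0001,0.001,0,0,0,0,255]'
```

```text
time: 9.5
tool_pos: [630.9, 30.8, 8.3]
tcp_rot: [-180.0, 0.0, 83.6]
ft_force: [0.4, -1.7, -0.3]
finger_gap: 0.3
time: 9.9
tool_pos: [632.4, 44.0, 8.3]
tcp_rot: [180.0, 0.0, 83.6]
ft_force: [0.5, -1.5, -0.2]
finger_gap: 0.1
time: 10.1
tool_pos: [632.7, 46.9, 8.4]
tcp_rot: [180.0, 0.0, 83.6]
ft_force: [0.0, -0.8, 0.6]
finger_gap: -0.4
```

```bash
python3 -m inch '[0.0001,0.001,0,0,0,0,255,0.0001,0.001,0,0,0,0,255]';python3 -m inch '[0.0001,0.001,0,0,0,0,255,0.0001,0.001,0,0,0,0,255]'; python3 -m inch '[0.0001,0.001,0,0,0,0,255,0,0,0,0,0,0,255]'
```

```text
time: 10.3
tool_pos: [632.8, 48.9, 8.3]
tcp_rot: [180.0, 0.0, 83.6]
ft_force: [-0.0, -1.6, 0.2]
finger_gap: 0.3
time: 10.5
tool_pos: [633.1, 51.0, 8.3]
tcp_rot: [180.0, 0.0, 83.6]
ft_force: [0.1, -1.5, 0.1]
finger_gap: -0.4
time: 10.7
tool_pos: [633.1, 51.1, 8.3]
tcp_rot: [-180.0, 0.1, 83.6]
ft_force: [-0.2, -5.6, -0.3]
finger_gap: -0.2
```

The stop is felt at 5.6 N. I press 1 mm more, withdraw, lift and look.

```bash
python3 -m inch '[0.0001,0.001,0,0,0,0,255,-0.0006,-0.006,0,0,0,0,255,-0.001,-0.01,0,0,0,0,255,0,0,0.02,0,0,0,255,0,0,0.04,0,0,0,255,0,0,0.04,0,0,0,255,0,0,0.04,0,0,0,255,0,0,0.02,0,0,0,255,0,0,0,0,0,0,255,0,0,0,0,0,0,255]'; python3 look.py w5|grep -v pink
```

```text
time: 11.7
tool_pos: [631.7, 36.8, 168.3]
tcp_rot: [180.0, -0.0, 83.6]
ft_force: [-1.3, -0.2, -0.8]
finger_gap: 0.3
11.7 [631.7  36.8 168.3] [ 1.7996e+02 -2.0000e-02  8.3610e+01] [-1.3 -0.2 -0.8] 0.3 benchz 0.7
silver 13649 [342. 173.] depth [644.8  33.6 231.4  65.9  83.7] ray [644.8  34.6 228.3  65.2  83.8] z 30.4
silver 3947 [ 39. 158.] depth [432.  109.1  68.   37.3   4.9] ray [432.8 109.1  66.6  37.1   4.9] z 30.6
silver 922 [480. 203.] depth [766.8  30.6  99.5   7.   87.7] ray [766.1  30.9  99.2   6.5  88.2] z 16.6
silver 2954 [ 84. 297.] depth [433.2  -6.6  67.9  37.6  44.4] ray [433.8  -6.3  66.2  37.2  44.1] z 30.5
brass 5067 [191. 207.] depth [535.   56.4  70.6  40.   63.9] ray [535.9  57.   70.1  40.2  63.9] z 30.7
blue 3410 [286.  79.] depth [623.2 142.9  19.7  84.9  83.7] ray [623.2 142.6  19.5  84.4  83.6] z 26.0
blue 2629 [615. 428.] depth [ 895.4 -208.3   61.4   14.9   77.5] ray [ 899.1 -209.7   67.5   16.9   89.4] z 38.3
```

View pics/w5.png

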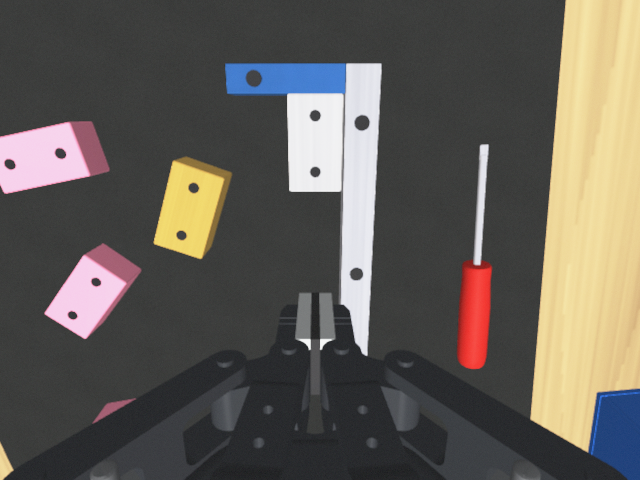

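Seated: the block is at cols 288–342, rows 94–191, touching the stop's edge at row 94, with brass unmoved at (191,207). I measure any gap at the fence.

Run:
```python
from bench import r
from h import *
p=cv2.imread("pics/w5.png")[:,:,::-1];g=cv2.cvtColor(p,cv2.COLOR_RGB2GRAY)
for v in(105,145,185): print(v,g[v,284:292],g[v,336:350])
for u in(300,330): print(u,g[88:98,u],g[186:196,u])
s=r.sense();C=cam(r,"wrist",s)
print("alu top",jig(plane(C,[[288,191],[341.5,191],[288,94.5],[343,94.5]],30)).round(1))
print("fence edge top",jig(plane(C,[[345.5,110],[343,185]],25)).round(1),"stop",jig(plane(C,[[240,94],[330,94]],25)).round(1))
```

```text
105 [ 59  58  56 219 240 240 239 239] [242 241 241 240 240 239 235 177 107 203 230 229 230 229]
145 [ 63  63  61  59 223 240 239 238] [241 241 241 240 239 237 182 118 209 230 231 230 230 230]
185 [ 61  61  62  62  66 212 237 239] [239 240 239 238 238 181 114 206 231 233 233 232 231 232]
300 [120 119 119 119 121 186 227 235 238 238] [239 239 239 239 241 215  58  59  58  56]
330 [121 121 121 121 124 190 230 237 239 239] [239 238 239 239 241 212  61  63  61  62]
alu top [[-42.5 -68.3]
 [ -2.  -68.4]
 [-40.9  -0. ]
 [ -2.4  -0.1]]
fence edge top [[  0.  -10.3]
 [ -0.6 -64.7]] stop [[-75.4   0.6]
 [-11.3   0.5]]
```

The gap at the fence may be about 1 mm. A light sideways press settles it.

```bash
python3 -m inch '[-0.01,0.018,0,0,0,0,255,-0.013,0.022,0,0,0,0,255,-0.0136,0.0223,0,0,0,0,255,0,0,-0.035,0,0,0,255,0,0,-0.045,0,0,0,255,0,0,-0.045,0,0,0,255,0,0,-0.025,0,0,0,255,0,0,-0.009,0,0,0,255,0,0,0,0,0,0,255,0,0,0,0,0,0,255]'; python3 -m inch '[0.002,-0.0002,0,0,0,0,255,0.002,-0.0002,0,0,0,0,255,0.002,-0.0002,0,0,0,0,255,0.001,-0.0001,0,0,0,0,255]'; python3 -m inch '[0.001,-0.0001,0,0,0,0,255,0.001,-0.0001,0,0,0,0,255]'
```

```text
time: 12.75
tool_pos: [595.7, 99.7, 10.4]
tcp_rot: [179.9, -0.0, 83.6]
ft_force: [0.6, -0.5, -0.4]
finger_gap: 0.2
time: 13.15
tool_pos: [602.8, 98.5, 10.1]
tcp_rot: [179.9, -0.0, 83.6]
ft_force: [-0.4, 0.1, 0.4]
finger_gap: -0.3
time: 13.35
tool_pos: [604.1, 98.3, 9.3]
tcp_rot: [-180.0, 0.0, 83.6]
ft_force: [-0.0, 0.8, 0.2]
finger_gap: -0.0
```

```bash
python3 -m inch '[0.001,-0.0001,0,0,0,0,255,0.001,-0.0001,0,0,0,0,255]';python3 -m inch '[0.001,-0.0001,0,0,0,0,255,0,0,0,0,0,0,255]';python3 -m inch '[0.001,-0.0001,0,0,0,0,255,0,0,0,0,0,0,255]'
```

```text
time: 13.55
tool_pos: [605.7, 98.2, 9.1]
tcp_rot: [-179.9, 0.0, 83.6]
ft_force: [-1.5, 0.0, 1.8]
finger_gap: 0.1
time: 13.75
tool_pos: [606.5, 98.1, 9.1]
tcp_rot: [-179.9, 0.0, 83.6]
ft_force: [-4.1, -0.4, 2.3]
finger_gap: -0.1
time: 13.95
tool_pos: [606.6, 98.1, 9.1]
tcp_rot: [-179.8, 0.0, 83.6]
ft_force: [-9.1, -0.1, 6.9]
finger_gap: 0.0
```

Firm against the fence (9 N, no further motion). Withdraw, lift, final check.

```bash
python3 -m inch '[-0.004,0.0004,0,0,0,0,255,-0.005,0.0005,0,0,0,0,255,0,0,0.02,0,0,0,255,0,0,0.045,0,0,0,255,0,0,0.045,0,0,0,255,0.012,-0.02,0.045,0,0,0,255,0.013,-0.03,0.02,0,0,0,255,0.01,-0.02,0,0,0,0,255,0,0,0,0,0,0,255,0,0,0,0,0,0,255]'; python3 look.py w6|grep -v pink
python3 - <<'E'
from bench import r
from h import *
p=cv2.imread("pics/w6.png")[:,:,::-1];s=r.sense();C=cam(r,"wrist",s)
p2,d=r.snapshot("side");cv2.imwrite("pics/side1.png",p2[:,:,::-1])
P=cloud(cam(r,"side"),d);m=masks(p2)
nn,l,st,ce=cv2.connectedComponentsWithStats(((m["brass"]|m["pink"])&(P[...,2]>3)&(P[...,2]<45)).astype(np.uint8))
print([(st[i,4],ce[i].round()) for i in range(1,nn) if 80<st[i,4]<600])
E
```

```text
time: 14.95
tool_pos: [633.6, 29.0, 183.2]
tcp_rot: [-180.0, -0.0, 83.6]
ft_force: [-0.1, 0.2, -0.1]
finger_gap: -0.0
14.95 [633.6  29.  183.2] [-1.7997e+02 -2.0000e-02  8.3550e+01] [-0.1  0.2 -0.1] -0.0 benchz 0.7
silver 12734 [339. 164.] depth [645.1  26.9 245.   64.3  83.6] ray [645.   27.9 241.9  63.7  83.6] z 30.4
silver 3967 [ 44. 146.] depth [432.1 109.   68.4  37.6   4.9] ray [432.8 108.9  66.7  37.3   5. ] z 30.7
silver 855 [471. 190.] depth [767.2  30.5  99.3   7.   88.2] ray [766.2  30.7  99.4   6.5  88.3] z 16.7
silver 2788 [ 90. 281.] depth [433.5  -6.5  67.1  37.5  43.8] ray [434.   -6.3  66.3  37.1  44. ] z 30.6
brass 4696 [192. 194.] depth [534.9  56.5  70.6  40.4  64.2] ray [535.9  57.1  70.2  40.2  64. ] z 30.7
blue 3226 [283.  69.] depth [623.3 143.1  20.   84.9  83.6] ray [623.3 142.9  19.6  84.4  83.6] z 26.0
blue 3092 [606. 412.] depth [ 896.8 -214.3   80.9   25.9   71.1] ray [ 905.3 -216.4   80.3   28.5   89.8] z 38.6
[(np.int32(177), array([14., 10.])), (np.int32(195), array([246., 180.])), (np.int32(146), array([290., 207.])), (np.int32(279), array([272., 247.])), (np.int32(246), array([305., 252.])), (np.int32(305), array([280., 271.])), (np.int32(221), array([456., 301.])), (np.int32(343), array([290., 304.])), (np.int32(340), array([298., 336.]))]
```

View pics/w6.png

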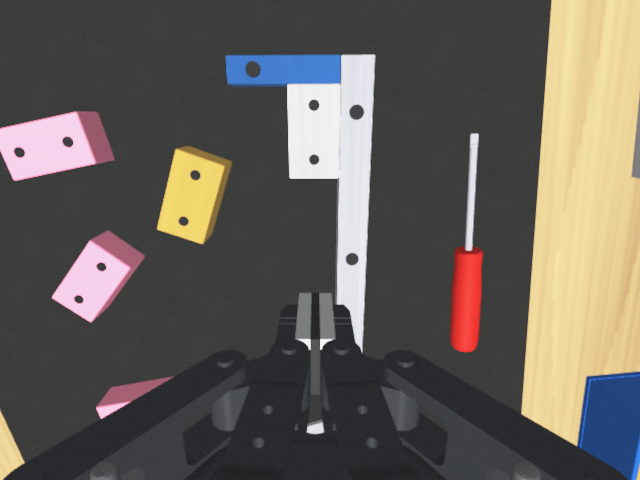

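View pics/side1.png

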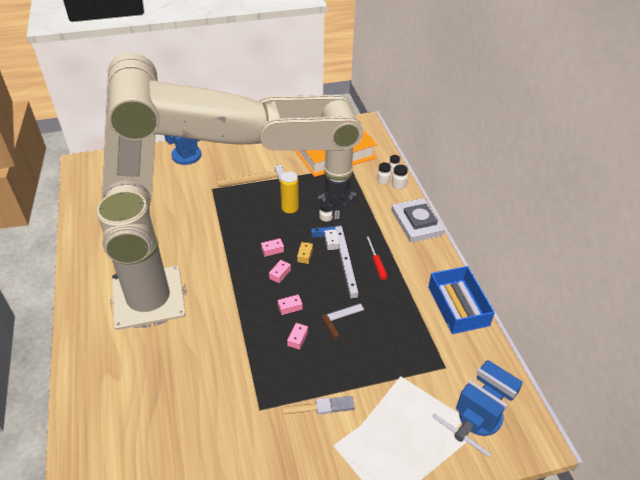

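The final views show the block in the corner (cols 288–340, rows 84–178) with no gap at the fence or stop. Brass and the rest are unmoved, and the hand is clear 180 mm up.

```bash
python3 -c "from bench import r;print(r.hand_in())"
```

```text
the job is handed in; nothing more can be done
None
```

The aluminium block is in the jig's corner and the job is handed in at about 15 s of the 43 s allowed; no verdict is reported.

**What I did:** I pushed the block squarely to the fence with two spread fingers (8 N at contact). Then I slid it along the fence with the fingers shut until it met the end stop (5.6 N). A look then suggested a gap of about 1–2 mm at the fence, so I pressed the block sideways until it stopped moving (9 N). I then lifted the hand clear to about 180 mm.

**Last checks:**
- **Seating:** the last wrist picture shows no visible gap at the fence or the stop. I did not measure the block's pose again after the final press. My earlier calibrated check showed the end within about 1 mm of the stop and the long side about 2 mm off the fence.
- **Brass block:** it measured (534.9, 56.5) against (535.4, 56.3) mm before, so it has not moved within measuring error.
- **Other things:** the can's centroid in the side view is unchanged to the pixel. The jar, try square, screwdriver, hammer and brush look the same there, but I did not measure them.

The wrist camera's two ways of measuring (depth and ray casting) differed by 1–2 mm, within the calibration's accuracy. The stop was felt about 1.5 mm beyond where I had calculated it.

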